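Lay the last tile of a hot-pan landing strip and roll the row flush

ROBOT

A 6-joint arm with a two-finger parallel gripper is mounted at the origin on a cart in front of the work surface, level with it; the furniture and walls round the work are solid. World frame = base frame: x ahead of the robot, y to its left, z up, the work surface at z = 0. Lengths are in m, angles in degrees, forces in N, time in s.
With the tool pointing down it reaches from about 0.4 to 0.825 m from the base axis. Payload 7 kg.
Tool frame: the origin (TCP) lies at the very end of the fingers, on their centre line; the grasp point (between the pads) lies 19 mm behind it (ctrl.pinch_z is the distance from the TCP to the grasp point, in m); z points along the fingers, y is the line along which they close (so a half turn about z gives the same grasp; the last joint's range is limited). The gripper opens to 85 mm and grips with 20 to 120 N. Pads are 22 mm wide; open, the fingers measure 114 mm over their backs; the gripper's body (76 mm by 85 mm) begins 54 mm behind the grasp point. The pads swing forward as they close: fully open they stand 13 mm farther back than shut.
Start: joints at [90.762, 20.546, 0.682, 0, -70.136, -16.507], TCP at [0.183, 0.65, 0.231] pointing down, gripper open.
Joint ranges: [-176.03, 176.03], [-82.01, 121.73], [-58.28, 71.71], [-173.87, 95.51], [-174.79, -0.11], [-173.66, 173.66]. Speed limits (degrees/s): [136.94, 136.94, 172.46, 180, 180, 180].

INTERFACE

Orientations are given as a 3x3 rotation matrix whose columns are the frame's x, y, z axes.
In Python, from workcell import ctrl gives the robot as it stands. The module is installed in compiled form; this text tells all that it offers.
- The arm moves only by the tool play_rows, never from a script. Its argument "series" is a list of rows, each a list of 7 numbers: the shift along the tool's x, y, z in cm, then the turn, a rotation vector about the tool's x, y, z in rad, then the opening, from -1 (shut) to 1 (fully open). A call has 1 to 8 rows; each row is the pose to reach, as a shift and turn from the pose commanded when the call began, along the tool's axes at that moment; what a row does not reach only later rows make up. A row lasts 1/12 s, in which the tool goes at most 41.7 mm and 7.16 degrees, less where a joint would pass 70% of its speed; a pose out of reach is approached as far as the arm can. A call with a gripper value outside its range is refused whole. The fingers move at their own pace and stop on an object; "squeeze" is the grip in N (left out, the last holds). Time passes only in rows, so rows that repeat a pose let the fingers close. It gives the time, the measured TCP pose, the force, the opening and the grip force at its end, in the units of the state.
- ctrl.sense(): the state, without advancing time (a new reading comes with each control period).
- ctrl.capture(name): name is "scene" or "top"; returns a dict with "image" (384x512x3 uint8, red, green, blue), "fx", "fy", "cx", "cy" (pixels), "k1" (the pictures are not rectified: a ray, as slopes to the right and down, at radius r is drawn at 1 + k1 r^2 times it, then the intrinsics apply), "world_from_camera" (4x4, takes a point from camera to world coordinates). Camera axes: x right, y up, looking along -z (the intrinsics and any distortion apply to the point x, -y, -z); pixel columns grow to the right and rows downward; lengths in m; the calibration is good to about 2 mm. A picture is of the moment at which its call begins. There is no depth.
- ctrl.close_job(): hands the job in; it is judged then, once.
The state is a dict: "time_s": time; "qpos": joint angles; "qd": joint speeds; "tau": joint torques, N m; "ee_pos": TCP position; "tcp_rot": TCP orientation; "contact_force": force on the tool from outside, world axes, zero at the start; "wrist_torque": the same for the moment, N m; "width": finger opening in m; "finger_force": force on a finger pad.
Only numpy, scipy, OpenCV 4.12 (cv2) and the standard library are available. Lean on these libraries where they do the work, as an engineer would, in place of code of your own. Each camera call takes 0.05 s, during which the arm holds its last target. There are 200 camera calls.

TASK

Lay the loose tile in the gap of the tile row, square and in line with the others, and let go of it. Then take the hand roller and roll it firmly along the whole row until all four tiles are pressed down flush with the metal end trims: press the row only with the roller, not with the gripper, and don't hammer it. Finally put the roller back upright in its wooden stand, let go, and leave the mug, the tape and the spice jar where they are.

Things in the scene. Friction and masses are not known exactly. Their poses are not given: they have to be found in the camera images.
- strip: Landing strip fixed on the worktop: grey cement board 86 x 322 x 8 mm, origin under its centre, x across the tile row, y along it, z up. Bay centres at y = -111, -37, +37, +111 mm; no rim along the long sides. At y = +-150 to +-156 mm an aluminium end trim 64 mm wide, its top 20 mm above the origin. Teal tiles 60 (x) x 70 (y) x 10 mm lie in all bays but the one at +37 and stand 3 to 4.5 mm proud.
- bay (a point): Where the loose tile's centre must finally be: open bay at y = +37 mm, 15 mm above the strip's origin, same axes. The gap between its neighbours is 78 mm. A pale 52 x 62 mm foam pad in it stands 3 to 4.5 mm high, so a tile just laid has its centre that much above this point. Pads and tiles yield at 6 N, go down slowly under 8 N or more, stop dead when flush and never spring back.
- tile_a (a joint): Height (m) by which the tile at y = -111 mm stands proud of flush; 0 = flush with the end trims.
- tile_b (a joint): The same for the tile at y = -37 mm.
- tile_c (a joint): The same for the tile at y = +111 mm.
- tile_center (a point): Centre of the loose tile, half-way up: teal glaze on a white body, 60 mm (its x) x 70 mm (its y) x 10 mm, about 100 g, lying flat, glaze up, on the worktop left or right of the strip. In the row its 60 mm side runs across; either way round will do.
- roller_grip (a point): Centre of the roller's dark wooden grip, 38 (x) x 26 (y, the width to grip) x 48 mm high. Roller about 340 g: black rubber wheel, diameter 44 mm, 64 mm wide, in a steel fork under the grip, axle along x, so it rolls along its y. Upright, the wheel's lowest line is 90 mm below this point, the top of the steel crossbar (104 x 24 x 6 mm, along x) 26 mm below it.
- roller_wheel (a joint): Rotation of the roller's free-running wheel about its axle (rad, counts on without limit); 22 mm of travel per radian.
- stand_seat (a point): The grip's centre when the roller sits in its stand, 101 mm above the worktop; axes of the stand. Fixed wooden stand: base 132 (x) x 66 mm, two walls 84 mm apart inside along x; their tops, 32 mm below this point, carry the ends of the roller's crossbar, the wheel hanging clear between them. Play 4.5 mm each way in x, 6 mm in y between lips 7 mm high. Lower straight down.
- mug: Purple mug, 84 mm wide, 100 mm high, bystander. Origin under its centre.
- tape: Roll of beige tape lying flat, 96 mm across, 25 mm high, bystander. Origin under its centre.
- spice: Spice jar with a dark lid, 44 mm across, 105 mm high, bystander. Origin under its centre.

How it is judged:
By the outcome, as a careful person would: the job done as asked, in the order asked, and still so for the second after the job is handed in, with the robot touching nothing.
It also fails if it takes over 72 s, if anything falls off the work surface, if the arm or the gripper's body presses on something with over 40 N, if the wrist force passes 120 N, or if a joint passes its speed limit or range.

## Working session

There is one attempt and no reset: what is moved stays moved. The work goes in short steps, Python scripts to look and compute and a tool call to move; the robot and the scene stay as the last step left them, time stands still between calls to the robot, and variables do not carry over. Pictures are saved under pics/ and viewed, at most 10 in all, crops included, and the job is handed in when it is done.

Besides the shell and the picture viewer there is one more tool, called after "Call:" as name(argument=value, ...) on one line, values as JSON. play_rows: Moves the arm, as the interface text tells. Its arguments: {"type":"object","properties":{"series":{"type":"array"},"squeeze":{"type":"number"}},"required":["series"]}

```bash
mkdir -p pics; python3 - <<'E'
from workcell import ctrl
import cv2,pickle
for n in("scene","top"):
    c=ctrl.capture(n); pickle.dump(c,open(n+".pkl","wb"))
    cv2.imwrite(f"pics/{n}0.png",cv2.resize(c["image"][:,:,::-1],(800,600),interpolation=cv2.INTER_CUBIC))
    print(n,c["fx"],c["fy"],c["cx"],c["cy"],c["k1"],c["world_from_camera"].round(4).tolist())
s=ctrl.sense(); print(s["time_s"],s["tcp_rot"],s["contact_force"],ctrl.pinch_z,s["width"])
E
```

```text
scene 397.4659981856651 397.4659981856651 249.77953175627346 190.28823879264468 -0.11837366031200593 [[0.8826, 0.2863, -0.3729, 0.0753], [-0.4701, 0.5255, -0.7092, -0.829], [-0.0071, 0.8012, 0.5984, 0.7881], [0.0, 0.0, 0.0, 1.0]]
top 352.36501973209556 352.36501973209556 257.3994450893368 191.5153754067885 -0.09384186367331596 [[-0.1154, 0.9659, -0.2316, 0.2708], [-0.9933, -0.111, 0.0321, 0.0176], [0.0053, 0.2338, 0.9723, 1.1644], [0.0, 0.0, 0.0, 1.0]]
0.1 [[ 9.62451098e-01 -2.71454985e-01 -2.74383761e-04]
 [-2.71455087e-01 -9.62449951e-01 -1.49267176e-03]
 [ 1.41112553e-04  1.51110644e-03 -9.99998848e-01]] [ 0.2003066  -0.69662823 -0.12140664] 0.0187 0.08536191531565011
```

View pics/top0.png

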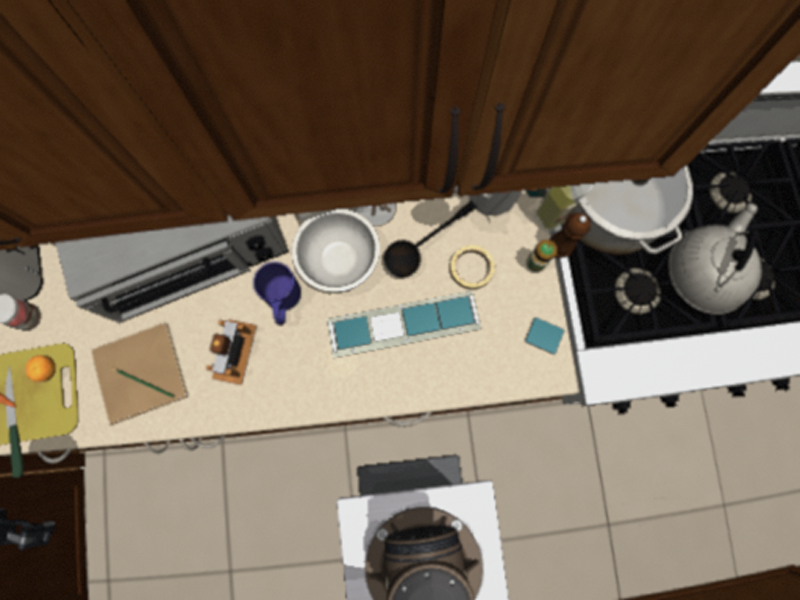

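View pics/scene0.png

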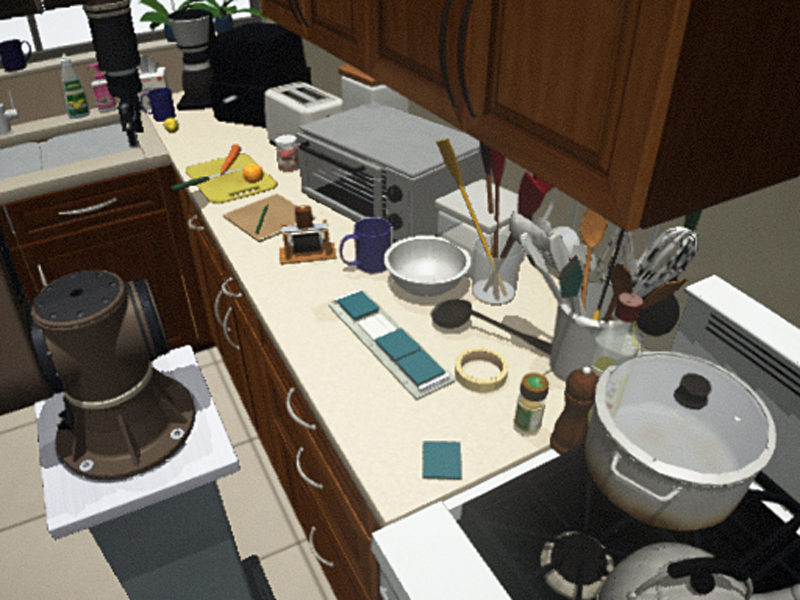

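The top view shows the strip at about (405,325), its empty bay at (387,327), the loose tile at (545,336), the roller in its stand at (232,350), the mug at (277,288), the tape at (472,267) and the jar at (543,253). The scene view agrees. Next I'll enlarge crops of these.

```bash
cat > h.py <<'E'
import numpy as np,cv2,pickle
def load(n): return pickle.load(open(f"{n}.pkl","rb"))
def K(c): return np.array([[c["fx"],0,c["cx"]],[0,c["fy"],c["cy"]],[0,0,1.]]),np.array([c["k1"],0,0,0.])
def plane(c,uv,z):
    # pixel(s) (original resolution) -> world at height z
    k,d=K(c); p=cv2.undistortPoints(np.array(uv,float).reshape(-1,1,2),k,d).reshape(-1,2)
    T=c["world_from_camera"]; r=np.c_[p[:,0],-p[:,1],-np.ones(len(p))]@T[:3,:3].T
    return T[:3,3]+r*((z-T[2,3])/r[:,2])[:,None]
def proj(c,X):
    T=c["world_from_camera"]; q=(np.atleast_2d(X)-T[:3,3])@T[:3,:3]; q=q*[1,-1,-1]
    k,d=K(c); return cv2.projectPoints(q.reshape(-1,1,3),np.zeros(3),np.zeros(3),k,d)[0].reshape(-1,2)
def crop(c,x0,y0,w,h,s): return cv2.resize(c["image"][y0:y0+h,x0:x0+w,::-1],(w*s,h*s),interpolation=cv2.INTER_CUBIC)
E
python3 - <<'E'
from h import *
t=load("top");s=load("scene")
I=np.zeros((600,800,3),np.uint8)
a=crop(t,205,184,160,50,5); I[:250,:800]=a
b=crop(t,128,196,42,58,6); I[252:252+348,:252]=b
d=crop(s,170,125,50,50,6); I[252:552,270:570]=d
e=crop(s,264,272,36,40,6); I[252:492,580:796]=e
cv2.imwrite("pics/c1.png",I)
E
```

```text
(no output)
```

View pics/c1.png

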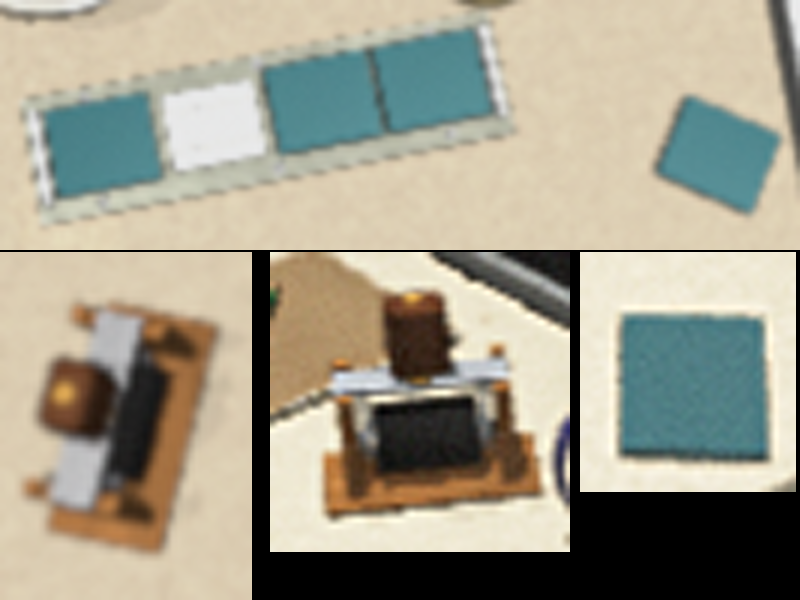

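The crop shows the row tiles with the foam pad at crop (215,125), the loose tile with corners at (688,97), (778,133), (752,213), (657,172), and the roller. Its crossbar corners are at (98,310), (146,322), (97,508), (50,498), and its grip top is at about (63,390).

```bash
cat >> h.py <<'E'
def ortho(c,x0,y0,z,n=(900,900),r=.0005):
    # image resampled on plane z: row->x, col->y
    g=np.stack(np.meshgrid(x0+r*np.arange(n[0]),y0+r*np.arange(n[1]),indexing="ij"),-1).reshape(-1,2)
    uv=proj(c,np.c_[g,np.full(len(g),z)]).astype(np.float32).reshape(n[0],n[1],2)
    return cv2.remap(c["image"],uv[...,0],uv[...,1],cv2.INTER_CUBIC)
def teal(c,x0,y0,z,n,r=.0005,mn=5000):
    im=ortho(c,x0,y0,z,n,r); hsv=cv2.cvtColor(im,cv2.COLOR_RGB2HSV)
    m=cv2.inRange(hsv,(82,70,40),(105,255,255)); m=cv2.morphologyEx(m,cv2.MORPH_OPEN,np.ones((9,9)))
    out=[]
    for k in cv2.findContours(m,cv2.RETR_EXTERNAL,cv2.CHAIN_APPROX_NONE)[0]:
        if cv2.contourArea(k)<mn: continue
        (cx,cy),(w,h),a=cv2.minAreaRect(k)
        b=cv2.boxPoints(((cx,cy),(w,h),a))[:,::-1]*r+[x0,y0]
        e=[b[1]-b[0],b[2]-b[1]]; L=max(e,key=np.linalg.norm); ang=np.degrees(np.arctan2(L[1],L[0]))
        out.append((np.round([x0+cy*r,y0+cx*r],4),np.round(sorted((w*r*1e3,h*r*1e3)),1),round((ang%180),1)))
    return out
E
python3 - <<'E'
from h import *
t=load("top");s=load("scene")
print(plane(t,np.array([[25,102],[485,15],[515,128],[42,223]])/5+[205,184],.008).round(4), "strip corners")
for n,c in(("top",t),("scene",s)):
    print(n)
    P=plane(t,np.array([[75,150],[718,155]])/5+[205,184],.02); 
    for o in teal(c,.4,-.30,.0235,(600,1200)): print("row",*o)
    for o in teal(c,.4,-.45,.010,(600,1200)): print("z10",*o)
o=[128,196]
b=plane(t,(np.array([[98,310],[146,322],[97,508],[50,498]])-[0,252])/6+o,.075); print("bar",b.round(4),b.mean(0).round(4))
o=[170,125]
b=plane(s,(np.array([[332,371],[502,361],[511,380],[338,391]])-[270,252])/6+o,.075); print("bar",b.round(4),b.mean(0).round(4))
b=plane(s,(np.array([[387,295],[441,293],[446,304],[388,304]])-[270,252])/6+o,.125); print("grip",b.mean(0).round(4))
b=plane(t,(np.array([[63,393]])-[0,252])/6+[128,196],.125); print("grip",b.mean(0).round(4))
for n,uv,z in(("mug",(274,285),.1),("tape",(472,267),.025),("jar",(545,250),.105)):print(n,plane(t,np.array(uv)*.64,z).round(3))
E
```

```text
[[ 0.5204  0.1423  0.008 ]
 [ 0.5447 -0.1728  0.008 ]
 [ 0.4652 -0.1815  0.008 ]
 [ 0.4379  0.1381  0.008 ]] strip corners
top
row [ 0.5025 -0.1268] [57.  70.2] 94.8
row [ 0.4966 -0.0544] [57.7 70. ] 95.1
row [0.4845 0.094 ] [57.1 67.8] 94.4
z10 [ 0.5051 -0.1287] [57.8 71.2] 95.0
z10 [ 0.4992 -0.0554] [58.6 71.1] 94.9
z10 [0.487  0.0949] [57.9 68.7] 94.4
z10 [ 0.4332 -0.3134] [55.9 66.2] 58.9
scene
row [ 0.4988 -0.0925] [ 60.2 144.5] 94.4
row [0.4828 0.0894] [60.2 72. ] 94.7
z10 [ 0.5063 -0.0796] [ 61.1 147.4] 94.4
z10 [0.49   0.1057] [61.5 73.4] 94.6
z10 [ 0.4319 -0.3172] [56.8 70.2] 59.0
bar [[0.5254 0.3436 0.075 ]
 [0.5161 0.3183 0.075 ]
 [0.4207 0.3489 0.075 ]
 [0.4286 0.3734 0.075 ]] [0.4727 0.3461 0.075 ]
bar [[0.4295 0.3743 0.075 ]
 [0.523  0.3356 0.075 ]
 [0.5189 0.3124 0.075 ]
 [0.4246 0.3504 0.075 ]] [0.474  0.3432 0.075 ]
grip [0.476  0.3449 0.125 ]
grip [0.4733 0.3483 0.125 ]
mug [[0.583 0.235 0.1  ]]
tape [[ 0.596 -0.178  0.025]]
jar [[ 0.593 -0.319  0.105]]
```

```bash
cat > m.py <<'E'
import sys,numpy as np
from scipy.spatial.transform import Rotation as Q
from workcell import ctrl
def Rd(a): a=np.radians(a); return np.array([[-np.sin(a),np.cos(a),0],[np.cos(a),np.sin(a),0],[0,0,-1.]]).T
# args: x y z yawdeg [x y z yaw ...] : successive call targets from sensed pose
s=ctrl.sense(); p=s["ee_pos"];R=np.array(s["tcp_rot"])
print("t",round(s["time_s"],2),np.round(p,4),"yaw",round(np.degrees(np.arctan2(R[1,1],R[0,1])),2),"F",np.round(s["contact_force"],1),"w",round(s["width"],4),"ff",np.round(s["finger_force"],1),"q",np.round(s["qpos"],0))
v=list(map(float,sys.argv[1:]))
for i in range(0,len(v),4):
    t=np.array(v[i:i+3]); R1=Rd(v[i+3]).reshape(3,3)
    print((R.T@(t-p)*100).round(2),Q.from_matrix(R.T@R1).as_rotvec().round(3)); p,R=t,R1
E
python3 m.py .4 .3 .22 -140  .47 .05 .22 -180  .433 -.315 .10 -211  .433 -.315 .0 -211
```

```text
t 0.1 [0.1831 0.6492 0.2305] yaw -105.75 F [ 0.2 -0.7 -0.1] w 0.0854 ff 0.0 q [ 91.  21.   1.  -0. -70. -17.]
[30.36 27.72  1.09] [ 0.001 -0.001  0.598]
[23.65 10.71  0.  ] [0.    0.    0.698]
[36.5  3.7 12. ] [0.    0.    0.541]
[ 0.  0. 10.] [0. 0. 0.]
```

Call:
play_rows(series=[[30.4, 27.7, 1.1, 0.001, -0.001, 0.6, 1], [30.4, 27.7, 1.1, 0.001, -0.001, 0.6, 1], [30.4, 27.7, 1.1, 0.001, -0.001, 0.6, 1], [30.4, 27.7, 1.1, 0.001, -0.001, 0.6, 1], [30.4, 27.7, 1.1, 0.001, -0.001, 0.6, 1], [30.4, 27.7, 1.1, 0.001, -0.001, 0.6, 1], [30.4, 27.7, 1.1, 0.001, -0.001, 0.6, 1], [30.4, 27.7, 1.1, 0.001, -0.001, 0.6, 1]])

```text
time_s: 0.77
ee_pos: [0.3598, 0.3647, 0.2223]
tcp_rot: [[0.641, -0.767, -0.0], [-0.767, -0.641, 0.001], [-0.001, -0.0, -1.0]]
contact_force: [1.1, 0.3, -0.1]
width: 0.0856
finger_force: 0.0
```

```bash
python3 m.py  .47 .08 .22 -180  .45 -.2 .15 -211 .433 -.315 .05 -211
```

```text
t 0.77 [0.3598 0.3647 0.2223] yaw -140.1 F [ 1.1  0.3 -0.1] w 0.0856 ff 0.0 q [ 67.   5. -20.  -0. -64. -27.]
[28.92  9.81  0.18] [-0.     0.001  0.696]
[28.  2.  7.] [0.    0.    0.541]
[10.73 -4.47 10.  ] [0. 0. 0.]
```

Call:
play_rows(series=[[28.9, 9.8, 0.2, 0, 0, 0.7, 1], [28.9, 9.8, 0.2, 0, 0, 0.7, 1], [28.9, 9.8, 0.2, 0, 0, 0.7, 1], [28.9, 9.8, 0.2, 0, 0, 0.7, 1], [28.9, 9.8, 0.2, 0, 0, 0.7, 1], [28.9, 9.8, 0.2, 0, 0, 0.7, 1], [28.9, 9.8, 0.2, 0, 0, 0.7, 1], [28.9, 9.8, 0.2, 0, 0, 0.7, 1]])

```text
time_s: 1.43
ee_pos: [0.4698, 0.0782, 0.2198]
tcp_rot: [[-0.007, -1.0, -0.001], [-1.0, 0.007, 0.001], [-0.001, 0.001, -1.0]]
contact_force: [-0.2, 0.5, 0.7]
width: 0.0855
finger_force: 0.0
```

Call:
play_rows(series=[[28, 2, 7, 0, 0, 0.54, 1], [28, 2, 7, 0, 0, 0.54, 1], [28, 2, 7, 0, 0, 0.54, 1], [28, 2, 7, 0, 0, 0.54, 1], [28, 2, 7, 0, 0, 0.54, 1], [28, 2, 7, 0, 0, 0.54, 1], [28, 2, 7, 0, 0, 0.54, 1], [28, 2, 7, 0, 0, 0.54, 1]])

```text
time_s: 2.1
ee_pos: [0.4457, -0.2023, 0.1473]
tcp_rot: [[-0.522, -0.853, -0.004], [-0.853, 0.522, 0.001], [0.001, 0.005, -1.0]]
contact_force: [0.3, 0.1, -0.7]
width: 0.0852
finger_force: 0.0
```

```bash
python3 m.py  .4326 -.3155 .05 -211  .4326 -.3155 .0 -211
```

```text
t 2.1 [ 0.4457 -0.2023  0.1473] yaw 148.53 F [ 0.3  0.1 -0.7] w 0.0852 ff 0.0 q [ -1.   8. -29.  -0. -54. -30.]
[10.33 -4.83  9.72] [ 0.005 -0.001 -0.008]
[0. 0. 5.] [0. 0. 0.]
```

Call:
play_rows(series=[[10.3, -4.8, 8, 0.005, -0.001, -0.008, 1], [10.3, -4.8, 10.7, 0.005, -0.001, -0.008, 1], [10.3, -4.8, 10.7, 0.005, -0.001, -0.008, 1], [10.3, -4.8, 12.7, 0.005, -0.001, -0.008, 1], [10.3, -4.8, 13.7, 0.005, -0.001, -0.008, 1], [10.3, -4.8, 14.1, 0.005, -0.001, -0.008, 1], [10.3, -4.8, 14.1, 0.005, -0.001, -0.008, 1]])

```text
time_s: 2.68
ee_pos: [0.4348, -0.3103, 0.007]
tcp_rot: [[-0.511, -0.859, 0.001], [-0.859, 0.511, 0.001], [-0.001, -0.001, -1.0]]
contact_force: [-0.2, -0.1, -0.2]
width: 0.0856
finger_force: 0.0
```

```bash
python3 m.py  .4326 -.3155 .0 -211; python3 - <<'E'
from workcell import ctrl
from h import *
c=ctrl.capture("scene"); pickle.dump(c,open("s1.pkl","wb")); uv=proj(c,[.4326,-.3155,.02])[0].astype(int); print(uv)
cv2.imwrite("pics/g1.png",crop(c,uv[0]-45,uv[1]-45,90,75,8))
E
```

```text
t 2.68 [ 0.4348 -0.3103  0.007 ] yaw 149.24 F [-0.2 -0.1 -0.2] w 0.0856 ff 0.0 q [-15.  22. -32.  -0. -36. -16.]
[ 0.56 -0.08  0.7 ] [-0.001  0.001  0.004]
[282 290]
```

View pics/g1.png

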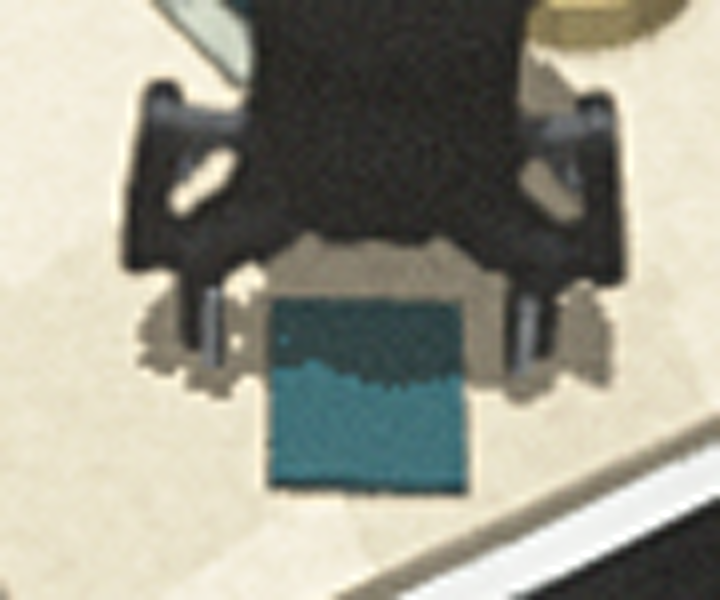

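The scene crop shows the fingers on either side of the tile: left tip at about (212,365), right tip at (522,372), tile centre at (367,393).

Call:
play_rows(series=[[0.6, 0, 0.4, 0, 0, 0, 1], [0.6, 0, 0.6, 0, 0, 0, 1], [0.6, 0, 0.6, 0, 0, 0, 1], [0.6, 0, 0.6, 0, 0, 0, 1]])

```text
time_s: 3.07
ee_pos: [0.4335, -0.3154, 0.0033]
tcp_rot: [[-0.51, -0.86, 0.006], [-0.86, 0.51, -0.001], [-0.002, -0.006, -1.0]]
contact_force: [-0.1, 1.1, 0.3]
width: 0.0853
finger_force: 0.0
```

Call:
play_rows(series=[[0, 0, 0.3, 0, 0, 0, 1], [0, 0, 0.3, 0, 0, 0, 1]])

```text
time_s: 3.23
ee_pos: [0.4331, -0.3154, -0.0005]
tcp_rot: [[-0.51, -0.86, 0.005], [-0.86, 0.51, -0.0], [-0.002, -0.004, -1.0]]
contact_force: [-0.4, 0.2, -0.4]
width: 0.0851
finger_force: 0.0
```

Call:
play_rows(series=[[0, 0, 0, 0, 0, 0, 0.5], [0, 0, 0, 0, 0, 0, 0.5], [0, 0, 0, 0, 0, 0, 0.5], [0, 0, 0, 0, 0, 0, 0.5]], squeeze=30)

```text
time_s: 3.57
ee_pos: [0.433, -0.3156, -0.0006]
tcp_rot: [[-0.511, -0.86, 0.005], [-0.86, 0.511, -0.0], [-0.002, -0.004, -1.0]]
contact_force: [-0.2, -0.3, -0.6]
width: 0.0641
finger_force: 0.0
```

Call:
play_rows(series=[[0, 0, 0.1, 0, 0, 0, 0.5], [0, 0, 0.2, 0, 0, 0, 0.5], [0, 0, 0.2, 0, 0, 0, 0.5]])

```text
time_s: 3.82
ee_pos: [0.4328, -0.3155, -0.0028]
tcp_rot: [[-0.511, -0.86, 0.004], [-0.86, 0.511, -0.0], [-0.002, -0.004, -1.0]]
contact_force: [-0.7, 0.3, -0.1]
width: 0.0642
finger_force: 0.0
```

Call:
play_rows(series=[[0, 0, 0, 0, 0, 0, 0.3], [0, 0, 0, 0, 0, 0, 0.3], [0, 0, 0, 0, 0, 0, 0.3], [0, 0, 0, 0, 0, 0, 0.3], [0, 0, 0, 0, 0, 0, 0.3]])

```text
time_s: 4.23
ee_pos: [0.4329, -0.3156, -0.0025]
tcp_rot: [[-0.511, -0.86, 0.004], [-0.86, 0.511, -0.0], [-0.002, -0.004, -1.0]]
contact_force: [-1.1, -0.4, 3.3]
width: 0.0592
finger_force: 32.7
```

```bash
python3 m.py  .44 -.28 .09 -211 .475 -.10 .09 -193 .490 .019 .06 -175.3
```

```text
t 4.23 [ 0.4329 -0.3156 -0.0025] yaw 149.29 F [-1.1 -0.4  3.3] w 0.0592 ff 32.7 q [-15.  23. -32.  -0. -34. -15.]
[-3.44  1.17 -9.25] [-0.004  0.002  0.005]
[-17.23   6.27   0.  ] [ 0.     0.    -0.314]
[-11.93   1.22   3.  ] [ 0.     0.    -0.309]
```

Call:
play_rows(series=[[0, 0, -2, -0.004, 0.002, 0.005, 0.3], [-1, 0.3, -5, -0.004, 0.002, 0.005, 0.3], [-3.4, 1.2, -8, -0.004, 0.002, 0.005, 0.3], [-3.4, 1.2, -9.2, -0.004, 0.002, 0.005, 0.3]])

```text
time_s: 4.57
ee_pos: [0.4414, -0.2788, 0.0927]
tcp_rot: [[-0.514, -0.858, 0.004], [-0.858, 0.514, -0.001], [-0.001, -0.004, -1.0]]
contact_force: [0.0, 0.4, -0.7]
width: 0.0587
finger_force: 33.0
```

Call:
play_rows(series=[[-2, 0.7, 0, 0, 0, -0.05, 0.3], [-5, 1.8, 0, 0, 0, -0.1, 0.3], [-8, 2.9, 0, 0, 0, -0.15, 0.3], [-11, 4, 0, 0, 0, -0.2, 0.3], [-14, 5.1, 0, 0, 0, -0.26, 0.3], [-17.2, 6.3, 0, 0, 0, -0.314, 0.3]])

```text
time_s: 5.07
ee_pos: [0.4741, -0.0989, 0.0894]
tcp_rot: [[-0.223, -0.975, 0.0], [-0.975, 0.223, 0.0], [-0.0, -0.0, -1.0]]
contact_force: [0.4, -0.3, -0.2]
width: 0.0585
finger_force: 33.0
```

Call:
play_rows(series=[[-3, 0.3, 0, 0, 0, -0.08, 0.3], [-6, 0.6, 1, 0, 0, -0.16, 0.3], [-9, 0.9, 2, 0, 0, -0.24, 0.3], [-11, 1.1, 3, 0, 0, -0.3, 0.3], [-11.9, 1.2, 3, 0, 0, -0.309, 0.3], [-11.9, 1.2, 3, 0, 0, -0.309, 0.3], [-11.9, 1.2, 3, 0, 0, -0.309, 0.3]])

```text
time_s: 5.65
ee_pos: [0.4892, 0.0185, 0.0594]
tcp_rot: [[0.082, -0.997, -0.0], [-0.997, -0.082, -0.0], [0.0, 0.0, -1.0]]
contact_force: [0.7, -0.1, -0.6]
width: 0.0591
finger_force: 33.0
```

```bash
python3 m.py  .490 .019 .03 -175.3; python3 - <<'E'
from workcell import ctrl
from h import *
c=ctrl.capture("scene"); pickle.dump(c,open("s2.pkl","wb")); t=ctrl.capture("top"); pickle.dump(t,open("t2.pkl","wb"))
I=np.zeros((600,800,3),np.uint8)
uv=proj(c,[.49,.02,.05])[0].astype(int); print(uv); I[:520,:480]=crop(c,uv[0]-30,uv[1]-30,60,65,8)
uv=proj(t,[.49,.02,.05])[0].astype(int); print(uv); I[:320,480:]=crop(t,uv[0]-20,uv[1]-20,40,40,8)
cv2.imwrite("pics/g2.png",I)
E
```

```text
t 5.65 [0.4892 0.0185 0.0594] yaw -175.31 F [ 0.7 -0.1 -0.6] w 0.0591 ff 33.0 q [ 25.  14. -35.   0. -41. -21.]
[-0.05 -0.09  2.94] [ 0. -0. -0.]
[240 199]
[246 206]
```

View pics/g2.png

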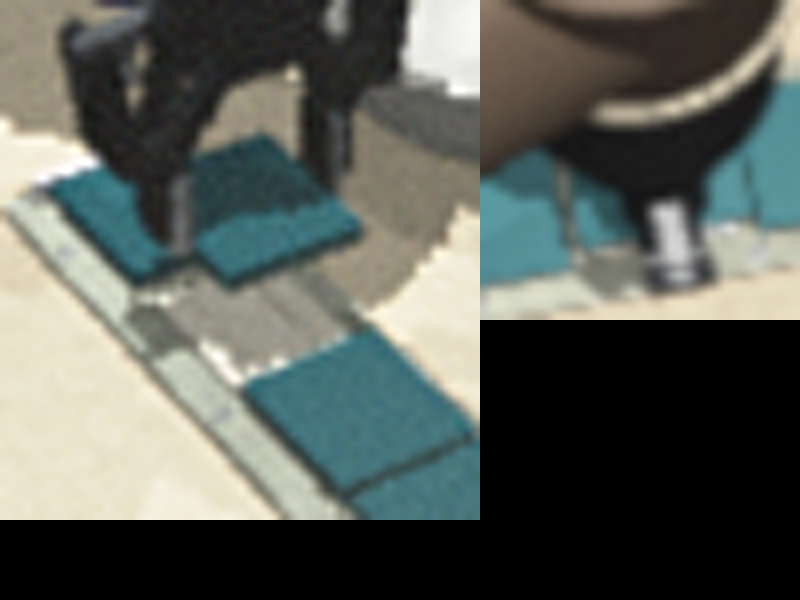

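The tile is held level above the gap. In the scene crop its top corners are at about (232,274) and (362,226) on the near edge and (262,135) at the far right.

```bash
python3 - <<'E'
from h import *
c=load("s2")
P=plane(c,np.array([[231,275],[363,227],[263,135]])/8+[210,169],.0722)[:,:2]
a=np.radians(4.7);ux=np.array([np.cos(a),np.sin(a)]);uy=np.array([-ux[1],ux[0]])
o=np.array([.493,-.0177])
for p in P: print(p.round(4),((p-o)@ux*1e3).round(1),((p-o)@uy*1e3).round(1))
# reference: row tile b/c edges in same picture: b's far edge, c's near edge
for q,z in(((245,380),.0237),((362,330),.0237),((135,283),.0237)):
    p=plane(c,np.array([q])/8+[210,169],z)[0,:2]; print("ref",((p-o)@ux*1e3).round(1),((p-o)@uy*1e3).round(1))
E
```

```text
[ 0.4642 -0.0211] -29.0 -1.1
[ 0.5196 -0.0191] 26.4 -3.6
[0.5136 0.0495] 26.0 65.3
ref -26.3 -4.5
ref 25.7 -4.0
ref -31.6 67.3
```

Call:
play_rows(series=[[0, 0, 1, 0, 0, 0, 0.3], [0, 0, 2, 0, 0, 0, 0.3], [0, 0, 3, 0, 0, 0, 0.3], [0, 0, 3.4, 0, 0, 0, 0.3], [0, 0, 3.4, 0, 0, 0, 0.3]])

```text
time_s: 6.17
ee_pos: [0.4887, 0.0173, 0.0249]
tcp_rot: [[0.08, -0.997, -0.001], [-0.997, -0.08, -0.001], [0.0, 0.001, -1.0]]
contact_force: [-0.1, 0.1, -1.5]
width: 0.0589
finger_force: 33.0
```

```bash
python3 m.py ; python3 - <<'E'
from workcell import ctrl
from h import *
c=ctrl.capture("scene"); pickle.dump(c,open("s3.pkl","wb"))
cv2.imwrite("pics/g3.png",crop(c,205,170,80,60,10))
E
```

```text
t 6.17 [0.4887 0.0173 0.0249] yaw -175.41 F [-0.1  0.1 -1.5] w 0.0589 ff 33.0 q [ 25.  17. -37.  -0. -36. -21.]
```

View pics/g3.png

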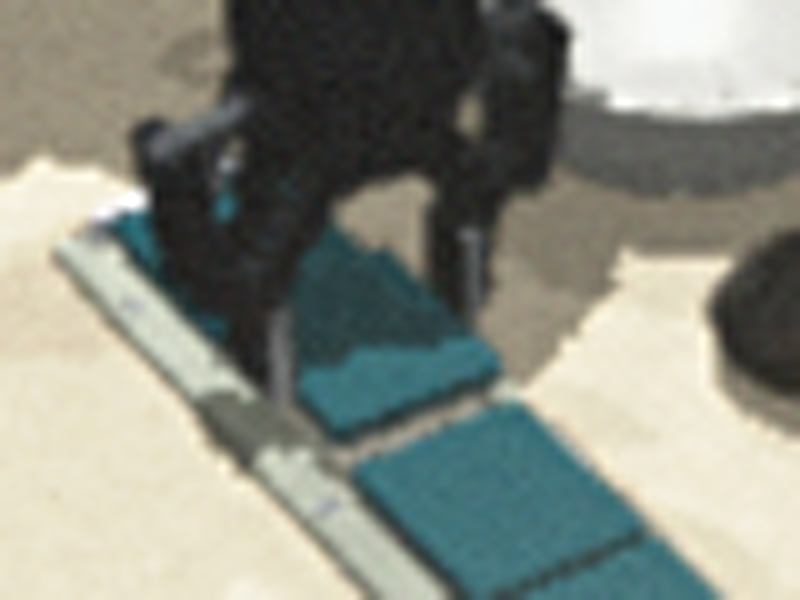

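The tile sits just above the gap. Its near top edge runs (342,430)–(500,367), and tile b's far top edge runs (355,468)–(515,402).

```bash
python3 - <<'E'
from h import *
c=load("s3")
a=np.radians(4.7);ux=np.array([np.cos(a),np.sin(a)]);uy=np.array([-ux[1],ux[0]]);o=np.array([.493,-.0177])
for z,Q_ in((.0376,[(342,428),(500,367)]),(.0237,[(355,468),(515,402)])):
    p=plane(c,np.array(Q_)/10+[205,170],z)[:,:2]-o; print(np.c_[p@ux,p@uy].round(4)*1e3)
E
```

```text
[[-29.4  -2. ]
 [ 25.   -3.7]]
[[-27.4  -5.5]
 [ 29.   -5.9]]
```

Call:
play_rows(series=[[-0.13, -0.2, 0, 0, 0, 0, 0.3], [-0.13, -0.2, 0.4, 0, 0, 0, 0.3], [-0.13, -0.2, 0.8, 0, 0, 0, 0.3], [-0.13, -0.2, 1.1, 0, 0, 0, 0.3], [-0.13, -0.2, 1.3, 0, 0, 0, 0.3], [-0.13, -0.2, 1.3, 0, 0, 0, 0.3]])

```text
time_s: 6.72
ee_pos: [0.4908, 0.0197, 0.0119]
tcp_rot: [[0.082, -0.997, -0.001], [-0.997, -0.082, -0.0], [0.0, 0.001, -1.0]]
contact_force: [-0.3, -0.2, -0.8]
width: 0.0591
finger_force: 33.0
```

```bash
python3 m.py
```

```text
t 6.72 [0.4908 0.0197 0.0119] yaw -175.3 F [-0.3 -0.2 -0.8] w 0.0591 ff 33.0 q [ 25.  19. -37.  -0. -34. -21.]
```

Call:
play_rows(series=[[0, 0, 0.07, 0, 0, 0, 0.3], [0, 0, 0.07, 0, 0, 0, 0.3], [0, 0, 0.07, 0, 0, 0, 0.5], [0, 0, 0.07, 0, 0, 0, 0.7], [0, 0, 0.07, 0, 0, 0, 0.8], [0, 0, 0.07, 0, 0, 0, 1], [0, 0, 0.07, 0, 0, 0, 1], [0, 0, 0.07, 0, 0, 0, 1]])

```text
time_s: 7.38
ee_pos: [0.4912, 0.0198, 0.0118]
tcp_rot: [[0.082, -0.997, 0.0], [-0.997, -0.082, 0.0], [-0.0, -0.0, -1.0]]
contact_force: [-1.0, -0.2, 0.0]
width: 0.0858
finger_force: 0.0
```

Call:
play_rows(series=[[0, 0, -1, 0, 0, 0, 1], [0, 0, -3, 0, 0, 0, 1], [0, 0, -6, 0, 0, 0, 1], [0, 0, -10, 0, 0, 0, 1], [0, 0, -14, 0, 0, 0, 1], [0, 0, -18, 0, 0, 0, 1], [0, 0, -20, 0, 0, 0, 1]])

```text
time_s: 7.97
ee_pos: [0.4928, 0.02, 0.217]
tcp_rot: [[0.083, -0.997, 0.006], [-0.997, -0.083, 0.001], [-0.001, -0.006, -1.0]]
contact_force: [1.5, -0.1, 0.2]
width: 0.0852
finger_force: 0.0
```

```bash
python3 m.py .474 .18 .22 -140 .474 .3455 .21 -110; python3 - <<'E'
from workcell import ctrl
from h import *
c=ctrl.capture("scene"); pickle.dump(c,open("s4.pkl","wb"))
I=np.zeros((600,800,3),np.uint8); I[:600,:]=crop(c,205,180,80,60,10)
cv2.imwrite("pics/g4.png",I)
E
```

```text
t 7.97 [0.4928 0.02   0.217 ] yaw -175.27 F [ 1.5 -0.1  0.2] w 0.0852 ff 0.0 q [ 25.   4. -23.   0. -63. -21.]
[-16.1    0.55  -0.28] [-0.006 -0.001 -0.615]
[-12.68 -10.64   1.  ] [ 0.     0.    -0.524]
```

View pics/g4.png

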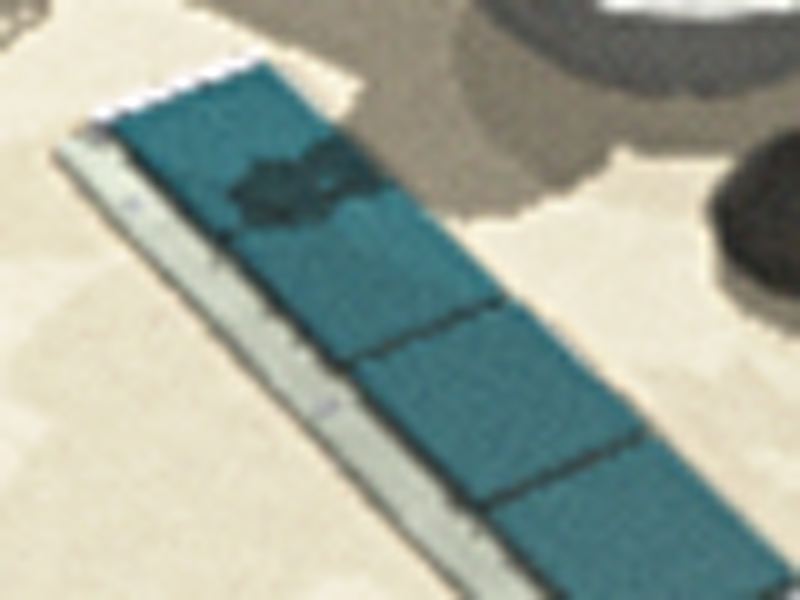

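The tile is laid square in line with its neighbours; the joints run through (225,235), (350,362) and (490,503). Next I'll check the stand's yaw and go for the roller.

```bash
python3 - <<'E'
from h import *
t=load("top");s=load("scene")
def show(n,P): print(n,P[:,:2].round(4).tolist(),[round(float(np.degrees(np.arctan2(*(P[j]-P[i])[[1,0]]))),1) for i,j in((0,1),(3,2))])
show("topbase",plane(t,(np.array([[160,552],[215,322],[110,303],[48,533]])-[0,252])/6+[128,196],.01))
show("scenebase",plane(s,(np.array([[328,512],[541,491],[536,432],[324,455]])-[270,252])/6+[170,125],.01))
show("topbar",plane(t,(np.array([[97,508],[146,322],[98,310],[50,498]])-[0,252])/6+[128,196],.075))
E
python3 m.py .474 .18 .22 -140 .474 .3455 .21 -110
```

```text
topbase [[0.4019, 0.3351], [0.5263, 0.2974], [0.5439, 0.3561], [0.4189, 0.3966]] [-16.9, -18.0]
scenebase [[0.4026, 0.3277], [0.523, 0.2874], [0.5476, 0.3503], [0.4222, 0.3891]] [-18.5, -17.2]
topbar [[0.4207, 0.3489], [0.5161, 0.3183], [0.5254, 0.3436], [0.4286, 0.3734]] [-17.8, -17.1]
t 8.02 [0.4942 0.0204 0.2194] yaw -175.24 F [2.3 0.4 4.2] w 0.0852 ff 0.0 q [ 25.   4. -23.   0. -63. -21.]
[-16.08   0.68  -0.05] [-0.01  -0.002 -0.615]
[-12.68 -10.64   1.  ] [ 0.     0.    -0.524]
```

Call:
play_rows(series=[[-4, 0.1, -0.3, -0.006, 0, -0.1, 1], [-8, 0.3, -0.3, -0.006, -0.001, -0.2, 1], [-12, 0.4, -0.3, -0.006, -0.001, -0.3, 1], [-16, 0.5, -0.3, -0.006, -0.001, -0.42, 1], [-16.1, 0.5, -0.3, -0.006, -0.001, -0.54, 0.6], [-16.1, 0.5, -0.3, -0.006, -0.001, -0.615, 0.6]])

```text
time_s: 8.52
ee_pos: [0.4725, 0.1821, 0.2144]
tcp_rot: [[0.65, -0.76, -0.006], [-0.76, -0.65, -0.001], [-0.003, 0.006, -1.0]]
contact_force: [-0.4, -0.6, -0.1]
width: 0.0682
finger_force: 0.0
```

Call:
play_rows(series=[[-3, -2.5, 0, 0, 0, -0.1, 0.4], [-6, -5, 0, 0, 0, -0.2, 0.4], [-9, -7.5, 0, 0, 0, -0.3, 0.4], [-12, -10, 0, 0, 0, -0.4, 0.4], [-12.7, -10.6, 1, 0, 0, -0.524, 0.4], [-12.7, -10.6, 1, 0, 0, -0.524, 0.4], [-12.7, -10.6, 1, 0, 0, -0.524, 0.4]])

```text
time_s: 9.1
ee_pos: [0.472, 0.3454, 0.2033]
tcp_rot: [[0.939, -0.343, -0.007], [-0.343, -0.939, -0.003], [-0.006, 0.006, -1.0]]
contact_force: [0.4, -0.5, -0.9]
width: 0.0595
finger_force: 0.0
```

```bash
python3 m.py .474 .346 .14 -110 .474 .346 .085 -110; python3 - <<'E'
from workcell import ctrl
from h import *
c=ctrl.capture("scene"); pickle.dump(c,open("s5.pkl","wb")); t=ctrl.capture("top"); pickle.dump(t,open("t5.pkl","wb"))
I=np.zeros((600,800,3),np.uint8)
I[:600,:480]=crop(c,165,105,60,75,8); I[:480,480:]=crop(t,128,196,40,60,8)
cv2.imwrite("pics/g5.png",I)
E
```

```text
t 9.1 [0.472  0.3454 0.2033] yaw -110.08 F [ 0.4 -0.5 -0.9] w 0.0595 ff 0.0 q [ 55.  14. -13.  -0. -64.  15.]
[ 0.2  -0.16  6.33] [ 0.006  0.006 -0.001]
[0.  0.  5.5] [0. 0. 0.]
```

View pics/g5.png

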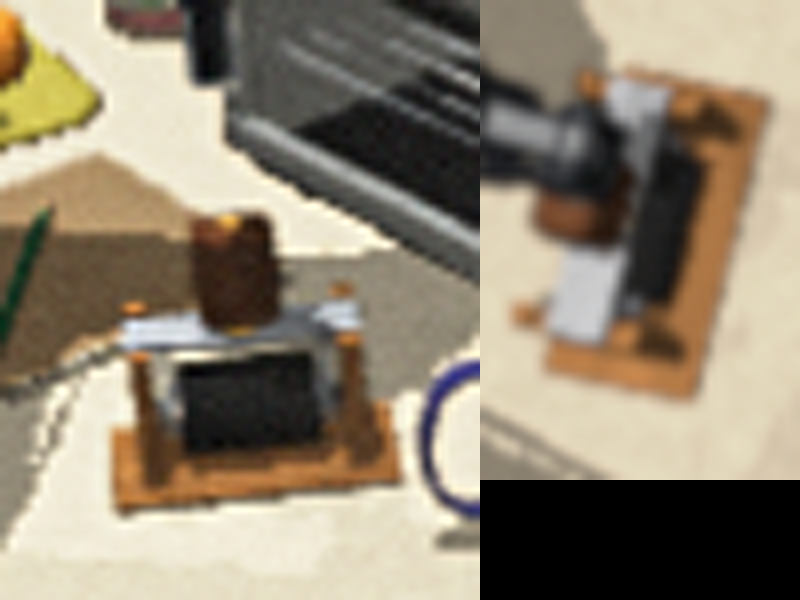

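The roller is upright in its stand with the grip at about (238,270) in the scene crop. Only one fingertip is visible above it, at (205,70).

```bash
python3 - <<'E'
from h import *
c=load("s5");t=load("t5")
print("tip scene",((proj(c,[.472,.3454,.2033])[0]-[165,105])*8).round(0),((proj(t,[.472,.3454,.2033])[0]-[128,196])*8+[480,0]).round(0))
print("griptop",((proj(c,[.473,.3455,.125])[0]-[165,105])*8).round(0),((proj(t,[.473,.3455,.125])[0]-[128,196])*8+[480,0]).round(0))
E
python3 m.py .473 .3455 .14 -107.6 .473 .3455 .085 -107.6
```

```text
tip scene [209.  60.] [500. 155.]
griptop [227. 224.] [571. 188.]
t 9.2 [0.4726 0.3446 0.2045] yaw -110.19 F [ 0.2 -0.5  0.4] w 0.0597 ff 0.0 q [ 55.  13. -13.  -0. -64.  15.]
[ 0.04 -0.12  6.45] [ 0.004  0.005 -0.045]
[0.  0.  5.5] [0. 0. 0.]
```

Call:
play_rows(series=[[0, -0.1, 2, 0.004, 0.005, -0.045, 0.4], [0, -0.1, 5, 0.004, 0.005, -0.045, 0.4], [0, -0.1, 8, 0.004, 0.005, -0.045, 0.4], [0, -0.1, 10, 0.004, 0.005, -0.045, 0.4], [0, -0.1, 11.5, 0.004, 0.005, -0.045, 0.4], [0, -0.1, 11.9, 0.004, 0.005, -0.045, 0.4], [0, -0.1, 11.9, 0.004, 0.005, -0.045, 0.4]])

```text
time_s: 9.78
ee_pos: [0.4723, 0.3449, 0.0852]
tcp_rot: [[0.953, -0.302, -0.001], [-0.302, -0.953, -0.0], [-0.0, 0.0, -1.0]]
contact_force: [1.6, 0.1, 1.2]
width: 0.0597
finger_force: 0.0
```

Call:
play_rows(series=[[0, 0, 0, 0, 0, 0, -0.2], [0, 0, 0, 0, 0, 0, -0.4], [0, 0, 0, 0, 0, 0, -0.6], [0, 0, 0, 0, 0, 0, -0.6], [0, 0, 0, 0, 0, 0, -0.6], [0, 0, 0, 0, 0, 0, -0.6], [0, 0, 0, 0, 0, 0, -0.6], [0, 0, 0, 0, 0, 0, -0.6]], squeeze=90)

```text
time_s: 10.45
ee_pos: [0.4732, 0.3469, 0.0873]
tcp_rot: [[0.954, -0.3, 0.002], [-0.3, -0.954, 0.003], [0.001, -0.003, -1.0]]
contact_force: [-1.1, -0.6, 6.4]
width: 0.025
finger_force: 88.1
```

```bash
python3 m.py .473 .3455 .14 -107.6
```

```text
t 10.45 [0.4732 0.3469 0.0873] yaw -107.44 F [-1.1 -0.6  6.4] w 0.025 ff 88.1 q [ 55.  20. -21.   0. -49.  17.]
[ 0.03  0.12 -5.27] [-0.003 -0.001  0.003]
```

Call:
play_rows(series=[[0, 0, -0.5, 0, 0, 0, -0.6], [0, 0, -1.5, 0, 0, 0, -0.6], [0, 0, -3, 0, 0, 0, -0.6], [0, 0, -5, 0, 0, 0, -0.6], [0, 0, -7.5, 0, 0, 0, -0.6], [0, 0, -10, 0, 0, 0, -0.6], [0, 0, -11.5, 0, 0, 0, -0.6], [0, 0, -11.5, 0, 0, 0, -0.6]], squeeze=110)

```text
time_s: 11.12
ee_pos: [0.4735, 0.3471, 0.2051]
tcp_rot: [[0.954, -0.3, 0.004], [-0.3, -0.954, 0.005], [0.003, -0.006, -1.0]]
contact_force: [0.4, 0.6, -3.3]
width: 0.0254
finger_force: 108.2
```

```bash
python3 m.py .484 .10 .19 -85.3 .484 .10 .112 -85.3
```

```text
t 11.12 [0.4735 0.3471 0.2051] yaw -107.44 F [ 0.4  0.6 -3.3] w 0.0254 ff 108.2 q [ 55.  13. -13.   0. -63.  17.]
[ 8.4  23.27  1.38] [-0.006 -0.004 -0.386]
[0.  0.  7.8] [0. 0. 0.]
```

Call:
play_rows(series=[[1.2, 3.3, 0.2, -0.001, -0.001, -0.055, -0.6], [2.4, 6.6, 0.4, -0.002, -0.001, -0.11, -0.6], [3.6, 9.9, 0.6, -0.003, -0.002, -0.165, -0.6], [4.8, 13.3, 0.8, -0.003, -0.002, -0.22, -0.6], [6, 16.6, 1, -0.004, -0.003, -0.275, -0.6], [7.2, 20, 1.2, -0.005, -0.003, -0.33, -0.6], [8.1, 22.4, 1.4, -0.006, -0.004, -0.375, -0.6], [8.4, 23.3, 1.4, -0.006, -0.004, -0.386, -0.6]])

```text
time_s: 11.78
ee_pos: [0.4809, 0.0951, 0.1852]
tcp_rot: [[0.997, 0.082, -0.007], [0.082, -0.997, -0.006], [-0.008, 0.005, -1.0]]
contact_force: [0.4, -0.2, -3.3]
width: 0.0248
finger_force: 109.1
```

Call:
play_rows(series=[[0, 0, 1.5, 0, 0, 0, -0.6], [0, 0, 3.5, 0, 0, 0, -0.6], [0, 0, 5.5, 0, 0, 0, -0.6], [0, 0, 7, 0, 0, 0, -0.6], [0, 0, 7.8, 0, 0, 0, -0.6], [0, 0, 7.8, 0, 0, 0, -0.6]])

```text
time_s: 12.28
ee_pos: [0.4806, 0.0973, 0.1063]
tcp_rot: [[0.997, 0.081, -0.008], [0.081, -0.997, -0.007], [-0.009, 0.006, -1.0]]
contact_force: [-0.5, -0.4, -3.3]
width: 0.0253
finger_force: 109.0
```

```bash
python3 m.py .484 .10 .10 -85.3;  python3 - <<'E'
from workcell import ctrl
from h import *
c=ctrl.capture("scene"); pickle.dump(c,open("s6.pkl","wb")); t=ctrl.capture("top"); pickle.dump(t,open("t6.pkl","wb"))
I=np.zeros((600,800,3),np.uint8)
I[:600,:480]=crop(c,195,125,60,75,8); I[:320,480:]=crop(t,205,185,40,40,8)
cv2.imwrite("pics/g6.png",I)
E
```

```text
t 12.28 [0.4806 0.0973 0.1063] yaw -85.38 F [-0.5 -0.4 -3.3] w 0.0253 ff 109.0 q [ 35.  11. -31.   0. -49.  60.]
[ 0.37 -0.25  0.62] [ 0.006  0.009 -0.001]
```

View pics/g6.png

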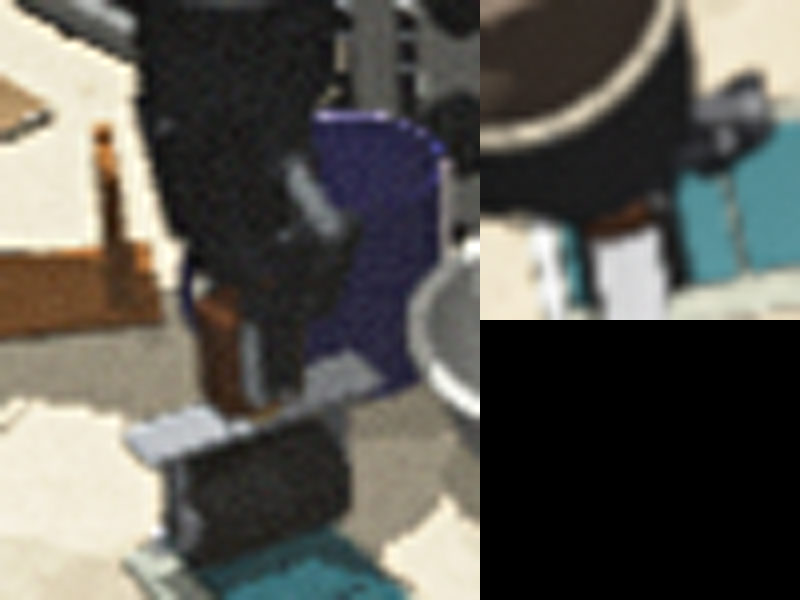

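The roller is held upright, its axle across the row, just above tile c. The wheel spans about (185,560) to (345,520) in the crop. I'll land it gently.

Call:
play_rows(series=[[0.37, 0, 0.2, 0.006, 0.009, 0, -0.6], [0.37, 0, 0.35, 0.006, 0.009, 0, -0.6], [0.37, 0, 0.5, 0.006, 0.009, 0, -0.6], [0.37, 0, 0.6, 0.006, 0.009, 0, -0.6], [0.37, 0, 0.7, 0.006, 0.009, 0, -0.6], [0.37, 0, 0.7, 0.006, 0.009, 0, -0.6]])

```text
time_s: 12.88
ee_pos: [0.4858, 0.0984, 0.1012]
tcp_rot: [[0.997, 0.081, 0.004], [0.081, -0.997, 0.002], [0.004, -0.002, -1.0]]
contact_force: [0.6, 0.1, -2.9]
width: 0.0249
finger_force: 109.0
```

```bash
python3 m.py
```

```text
t 12.88 [0.4858 0.0984 0.1012] yaw -85.35 F [ 0.6  0.1 -2.9] w 0.0249 ff 109.0 q [ 34.  11. -32.   0. -47.  60.]
```

Call:
play_rows(series=[[-0.1, 0, 0.1, -0.002, -0.003, 0, -0.6], [-0.1, 0, 0.2, -0.002, -0.003, 0, -0.6], [-0.1, 0, 0.2, -0.002, -0.003, 0, -0.6]])

```text
time_s: 13.13
ee_pos: [0.4848, 0.0984, 0.0993]
tcp_rot: [[0.997, 0.081, 0.001], [0.081, -0.997, -0.0], [0.001, 0.0, -1.0]]
contact_force: [-0.2, 0.5, -1.9]
width: 0.025
finger_force: 109.3
```

Call:
play_rows(series=[[0, 0, 0.1, 0, 0, 0, -0.6], [0, 0, 0.2, 0, 0, 0, -0.6], [0, 0, 0.2, 0, 0, 0, -0.6]])

```text
time_s: 13.38
ee_pos: [0.4849, 0.0984, 0.0974]
tcp_rot: [[0.997, 0.081, 0.002], [0.081, -0.997, -0.0], [0.001, 0.0, -1.0]]
contact_force: [-2.1, 0.2, 0.9]
width: 0.0247
finger_force: 109.4
```

Call:
play_rows(series=[[0, 0, 0.1, 0, 0, 0, -0.6], [0, 0, 0.2, 0, 0, 0, -0.6], [0, 0, 0.2, 0, 0, 0, -0.6]])

```text
time_s: 13.63
ee_pos: [0.4851, 0.0984, 0.0961]
tcp_rot: [[0.997, 0.082, 0.002], [0.082, -0.997, -0.0], [0.002, 0.0, -1.0]]
contact_force: [-3.6, -1.2, 10.4]
width: 0.0248
finger_force: 111.2
```

Call:
play_rows(series=[[0, 0, 0.1, 0, 0, 0, -0.6], [0, 0, 0.2, 0, 0, 0, -0.6], [0, 0, 0.2, 0, 0, 0, -0.6]])

```text
time_s: 13.88
ee_pos: [0.4856, 0.0984, 0.0959]
tcp_rot: [[0.997, 0.082, 0.003], [0.082, -0.997, -0.0], [0.003, 0.001, -1.0]]
contact_force: [-10.4, 0.2, 28.6]
width: 0.0248
finger_force: 113.7
```

Call:
play_rows(series=[[0, 0, 0, 0, 0, 0, -0.6], [0, 0, 0, 0, 0, 0, -0.6], [0, 0, 0, 0, 0, 0, -0.6]])

```text
time_s: 14.13
ee_pos: [0.4856, 0.0984, 0.0959]
tcp_rot: [[0.997, 0.082, 0.003], [0.082, -0.997, -0.0], [0.003, 0.0, -1.0]]
contact_force: [-10.6, -0.9, 29.5]
width: 0.025
finger_force: 113.6
```

```bash
python3 m.py; python3 -c "
from workcell import ctrl; print(ctrl.sense()['wrist_torque'])"
```

```text
t 14.13 [0.4856 0.0984 0.0959] yaw -85.28 F [-10.6  -0.9  29.5] w 0.025 ff 113.6 q [ 34.  11. -32.   0. -46.  60.]
[-0.27328207  4.35402938 -0.01361272]
```

Call:
play_rows(series=[[-0.1, 0.5, -0.4, 0, 0, 0, -0.6], [-0.1, 1.5, -0.8, 0, 0, 0, -0.6], [-0.1, 3, -0.8, 0, 0, 0, -0.6], [-0.1, 4.5, -0.8, 0, 0, 0, -0.6], [-0.1, 6, -0.8, 0, 0, 0, -0.6], [-0.1, 7.2, -0.7, 0, 0, 0, -0.6], [-0.1, 7.6, -0.6, 0, 0, 0, -0.6], [-0.1, 7.6, -0.5, 0, 0, 0, -0.6]])

```text
time_s: 14.8
ee_pos: [0.49, 0.0213, 0.0983]
tcp_rot: [[0.997, 0.08, 0.001], [0.08, -0.997, -0.001], [0.001, 0.001, -1.0]]
contact_force: [-1.8, -0.3, 1.9]
width: 0.0248
finger_force: 109.9
```

Call:
play_rows(series=[[0, 0, 0.1, 0, 0, 0, -0.6], [0, 0.1, 0.15, 0, 0, 0, -0.6], [0, 0.2, 0.2, 0, 0, 0, -0.6], [0, 0.3, 0.2, 0, 0, 0, -0.6]])

```text
time_s: 15.13
ee_pos: [0.4902, 0.0198, 0.0963]
tcp_rot: [[0.997, 0.082, 0.001], [0.082, -0.997, -0.0], [0.001, 0.0, -1.0]]
contact_force: [-1.9, 0.2, 1.0]
width: 0.0246
finger_force: 109.9
```

Call:
play_rows(series=[[0, 0.2, 0.1, 0, 0, 0, -0.6], [0, 0.4, 0.15, 0, 0, 0, -0.6], [0, 0.2, 0.2, 0, 0, 0, -0.6], [0, 0, 0.2, 0, 0, 0, -0.6]])

```text
time_s: 15.47
ee_pos: [0.4907, 0.0193, 0.096]
tcp_rot: [[0.997, 0.082, 0.002], [0.082, -0.997, -0.001], [0.002, 0.001, -1.0]]
contact_force: [-7.0, -1.6, 19.1]
width: 0.025
finger_force: 112.4
```

Call:
play_rows(series=[[0, 0.5, -0.4, 0, 0, 0, -0.6], [0, 1.5, -0.7, 0, 0, 0, -0.6], [0, 3, -0.7, 0, 0, 0, -0.6], [0, 4.5, -0.7, 0, 0, 0, -0.6], [0, 6, -0.7, 0, 0, 0, -0.6], [0, 7, -0.6, 0, 0, 0, -0.6], [0, 7.3, -0.5, 0, 0, 0, -0.6], [0, 7.3, -0.4, 0, 0, 0, -0.6]])

```text
time_s: 16.13
ee_pos: [0.4963, -0.0542, 0.0984]
tcp_rot: [[0.997, 0.08, 0.001], [0.08, -0.997, -0.0], [0.001, 0.0, -1.0]]
contact_force: [-1.8, -1.3, 2.4]
width: 0.0248
finger_force: 110.0
```

Call:
play_rows(series=[[0, 0, 0.1, 0, 0, 0, -0.6], [0, 0.1, 0.15, 0, 0, 0, -0.6], [0, 0.2, 0.2, 0, 0, 0, -0.6], [0, 0.3, 0.3, 0, 0, 0, -0.6], [0, 0.1, 0.4, 0, 0, 0, -0.6], [0, 0.1, 0.4, 0, 0, 0, -0.6]])

```text
time_s: 16.63
ee_pos: [0.4967, -0.0543, 0.096]
tcp_rot: [[0.997, 0.083, 0.002], [0.083, -0.997, -0.001], [0.002, 0.001, -1.0]]
contact_force: [-6.8, -1.2, 19.2]
width: 0.0249
finger_force: 112.4
```

```bash
python3 m.py .5022 -.1278 .096 -85.3
```

```text
t 16.63 [ 0.4967 -0.0543  0.096 ] yaw -85.26 F [-6.8 -1.2 19.2] w 0.0249 ff 112.4 q [ 16.  12. -32.   0. -46.  78.]
[-0.06  7.37  0.01] [ 0.001 -0.002  0.001]
```

Call:
play_rows(series=[[0, 0.5, -0.4, 0, 0, 0, -0.6], [0, 1.5, -0.7, 0, 0, 0, -0.6], [0, 3, -0.7, 0, 0, 0, -0.6], [0, 4.5, -0.7, 0, 0, 0, -0.6], [0, 6, -0.7, 0, 0, 0, -0.6], [0, 7, -0.6, 0, 0, 0, -0.6], [0, 7.3, -0.5, 0, 0, 0, -0.6], [0, 7.3, -0.4, 0, 0, 0, -0.6]])

```text
time_s: 17.3
ee_pos: [0.5023, -0.1279, 0.0984]
tcp_rot: [[0.997, 0.08, 0.001], [0.08, -0.997, -0.0], [0.001, 0.001, -1.0]]
contact_force: [-1.8, -0.1, 2.6]
width: 0.0251
finger_force: 109.9
```

Call:
play_rows(series=[[0, 0, 0.1, 0, 0, 0, -0.6], [0, 0.1, 0.15, 0, 0, 0, -0.6], [0, 0.2, 0.2, 0, 0, 0, -0.6], [0, 0.3, 0.3, 0, 0, 0, -0.6], [0, 0.1, 0.4, 0, 0, 0, -0.6], [0, 0.1, 0.4, 0, 0, 0, -0.6]])

```text
time_s: 17.8
ee_pos: [0.5026, -0.1282, 0.0961]
tcp_rot: [[0.997, 0.083, 0.002], [0.083, -0.997, -0.001], [0.002, 0.002, -1.0]]
contact_force: [-5.4, -1.8, 16.8]
width: 0.0252
finger_force: 112.2
```

```bash
python3 m.py
```

```text
t 17.8 [ 0.5026 -0.1282  0.0961] yaw -85.26 F [-5.4 -1.8 16.8] w 0.0252 ff 112.2 q [  7.  13. -29.   0. -47.  87.]
```

Call:
play_rows(series=[[0, 0.5, 0.1, 0, 0, 0, -0.6], [0, 1.2, 0.1, 0, 0, 0, -0.6], [0, 1.9, 0.1, 0, 0, 0, -0.6], [0, 2.6, 0.1, 0, 0, 0, -0.6], [0, 3.2, 0.1, 0, 0, 0, -0.6], [0, 3.2, 0.1, 0, 0, 0, -0.6], [0, 2, 0.1, 0, 0, 0, -0.6], [0, 0.8, 0.1, 0, 0, 0, -0.6]])

```text
time_s: 18.47
ee_pos: [0.5035, -0.137, 0.096]
tcp_rot: [[0.997, 0.082, 0.003], [0.082, -0.997, -0.002], [0.003, 0.003, -1.0]]
contact_force: [-7.8, -2.1, 25.3]
width: 0.025
finger_force: 112.8
```

Call:
play_rows(series=[[0, -1.2, 0, 0, 0, 0, -0.6], [0, -2.4, 0, 0, 0, 0, -0.6], [0, -3.6, 0, 0, 0, 0, -0.6], [0, -4.8, 0, 0, 0, 0, -0.6], [0, -6, 0, 0, 0, 0, -0.6], [0, -7.2, 0, 0, 0, 0, -0.6], [0, -8.4, 0, 0, 0, 0, -0.6], [0, -9.6, 0, 0, 0, 0, -0.6]])

```text
time_s: 19.13
ee_pos: [0.4958, -0.0401, 0.0959]
tcp_rot: [[0.997, 0.083, 0.003], [0.083, -0.997, -0.001], [0.003, 0.002, -1.0]]
contact_force: [-7.5, -2.3, 25.3]
width: 0.0247
finger_force: 112.4
```

```bash
python3 m.py
```

```text
t 19.13 [ 0.4958 -0.0401  0.0959] yaw -85.24 F [-7.5 -2.3 25.3] w 0.0247 ff 112.4 q [ 18.  12. -32.   0. -46.  76.]
```

Call:
play_rows(series=[[0, -1.1, 0, 0, 0, 0, -0.6], [0, -2.2, 0, 0, 0, 0, -0.6], [0, -3.3, 0, 0, 0, 0, -0.6], [0, -4.4, 0, 0, 0, 0, -0.6], [0, -5.5, 0, 0, 0, 0, -0.6], [0, -6.6, 0, 0, 0, 0, -0.6], [0, -7.7, 0, 0, 0, 0, -0.6], [0, -8.8, 0, 0, 0, 0, -0.6]])

```text
time_s: 19.8
ee_pos: [0.4888, 0.0482, 0.0956]
tcp_rot: [[0.997, 0.083, 0.004], [0.083, -0.997, -0.0], [0.004, 0.001, -1.0]]
contact_force: [-4.4, -0.7, 19.8]
width: 0.0249
finger_force: 112.1
```

Call:
play_rows(series=[[0, -1, 0, 0, 0, 0, -0.6], [0, -2, 0, 0, 0, 0, -0.6], [0, -3, 0, 0, 0, 0, -0.6], [0, -4, 0, 0, 0, 0, -0.6], [0, -5, 0, 0, 0, 0, -0.6], [0, -6, 0, 0, 0, 0, -0.6], [0, -7, 0, 0, 0, 0, -0.6], [0, -7.8, 0, 0, 0, 0, -0.6]])

```text
time_s: 20.47
ee_pos: [0.4826, 0.1265, 0.0958]
tcp_rot: [[0.997, 0.083, 0.004], [0.083, -0.997, 0.001], [0.004, -0.0, -1.0]]
contact_force: [-5.9, -0.7, 23.3]
width: 0.0248
finger_force: 112.4
```

```bash
python3 m.py
```

```text
t 20.47 [0.4826 0.1265 0.0958] yaw -85.24 F [-5.9 -0.7 23.3] w 0.0248 ff 112.4 q [ 37.  12. -32.   0. -46.  57.]
```

Call:
play_rows(series=[[0, 1.2, 0.05, 0, 0, 0, -0.6], [0, 2.4, 0.05, 0, 0, 0, -0.6], [0, 3.6, 0.05, 0, 0, 0, -0.6], [0, 4.8, 0.05, 0, 0, 0, -0.6], [0, 6, 0.05, 0, 0, 0, -0.6], [0, 7.2, 0.05, 0, 0, 0, -0.6], [0, 8.4, 0.05, 0, 0, 0, -0.6], [0, 9.6, 0.05, 0, 0, 0, -0.6]])

```text
time_s: 21.13
ee_pos: [0.4913, 0.0299, 0.0959]
tcp_rot: [[0.997, 0.083, 0.006], [0.083, -0.997, 0.001], [0.006, -0.0, -1.0]]
contact_force: [-8.1, 1.9, 29.2]
width: 0.025
finger_force: 112.7
```

Call:
play_rows(series=[[0, 1.2, 0, 0, 0, 0, -0.6], [0, 2.4, 0, 0, 0, 0, -0.6], [0, 3.6, 0, 0, 0, 0, -0.6], [0, 4.8, 0, 0, 0, 0, -0.6], [0, 6, 0, 0, 0, 0, -0.6], [0, 7.2, 0, 0, 0, 0, -0.6], [0, 8.4, 0, 0, 0, 0, -0.6], [0, 9.6, 0, 0, 0, 0, -0.6]])

```text
time_s: 21.8
ee_pos: [0.4992, -0.0665, 0.0959]
tcp_rot: [[0.996, 0.083, 0.006], [0.083, -0.997, -0.001], [0.006, 0.001, -1.0]]
contact_force: [-6.0, 0.9, 25.5]
width: 0.0247
finger_force: 112.8
```

Call:
play_rows(series=[[0, 1.2, 0, 0, 0, 0, -0.6], [0, 2.4, 0, 0, 0, 0, -0.6], [0, 3.6, 0, 0, 0, 0, -0.6], [0, 4.8, 0, 0, 0, 0, -0.6], [0, 6, 0, 0, 0, 0, -0.6], [0, 7.2, 0, 0, 0, 0, -0.6], [0, 8.4, 0, 0, 0, 0, -0.6], [0, 9.2, 0, 0, 0, 0, -0.6]])

```text
time_s: 22.47
ee_pos: [0.5069, -0.1589, 0.0959]
tcp_rot: [[0.997, 0.083, 0.006], [0.083, -0.997, -0.002], [0.006, 0.002, -1.0]]
contact_force: [-4.0, -0.5, 21.8]
width: 0.0249
finger_force: 112.4
```

Call:
play_rows(series=[[0, 0, -0.4, 0, 0, 0, -0.6], [0, 0, -1.5, 0, 0, 0, -0.6], [0, 0, -4, 0, 0, 0, -0.6], [0, 0, -7, 0, 0, 0, -0.6], [0, 0, -10, 0, 0, 0, -0.6], [0, 0, -11.5, 0, 0, 0, -0.6], [0, 0, -11.5, 0, 0, 0, -0.6]])

```text
time_s: 23.05
ee_pos: [0.5066, -0.1575, 0.2114]
tcp_rot: [[0.997, 0.082, 0.008], [0.082, -0.997, -0.0], [0.007, 0.001, -1.0]]
contact_force: [0.3, -0.3, -3.5]
width: 0.0249
finger_force: 109.0
```

```bash
python3 m.py .487 .10 .21 -92 .4733 .347 .205 -107.4; python3 - <<'E'
from workcell import ctrl
from h import *
c=ctrl.capture("scene"); pickle.dump(c,open("s7.pkl","wb"))
cv2.imwrite("pics/g7.png",crop(c,205,175,80,60,10))
E
```

```text
t 23.05 [ 0.5066 -0.1575  0.2114] yaw -85.29 F [ 0.3 -0.3 -3.5] w 0.0249 ff 109.0 q [  4.   8. -20.   0. -63.  91.]
[  0.16 -25.82   0.12] [ 0.001 -0.007  0.117]
[ -2.23 -24.64   0.5 ] [0.    0.    0.269]
```

View pics/g7.png

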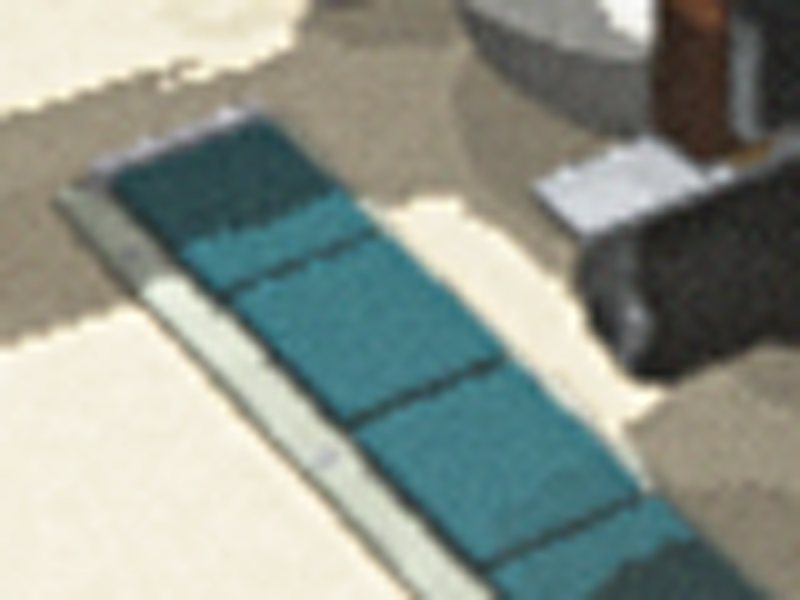

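The row is flush and straight. The joints at (225,293), (350,425) and (490,562) show no visible steps and the trim edge is exposed. Now the roller goes back to the recorded seat pose.

Call:
play_rows(series=[[0, -3.3, 0.1, 0, -0.002, 0.015, -0.6], [0, -6.6, 0.1, 0, -0.004, 0.03, -0.6], [0, -10, 0.1, 0, -0.005, 0.045, -0.6], [0, -13.3, 0.1, 0, -0.006, 0.06, -0.6], [0.1, -16.6, 0.1, 0.001, -0.007, 0.075, -0.6], [0.1, -20, 0.1, 0.001, -0.007, 0.09, -0.6], [0.2, -23.3, 0.1, 0.001, -0.007, 0.105, -0.6], [0.2, -25.8, 0.1, 0.001, -0.007, 0.117, -0.6]])

```text
time_s: 23.77
ee_pos: [0.4842, 0.1017, 0.2048]
tcp_rot: [[0.999, -0.036, -0.008], [-0.036, -0.999, 0.0], [-0.008, 0.0, -1.0]]
contact_force: [0.5, 0.1, -2.6]
width: 0.0252
finger_force: 109.2
```

Call:
play_rows(series=[[-0.3, -3.2, 0, 0, 0, 0.034, -0.6], [-0.6, -6.5, 0.1, 0, 0, 0.068, -0.6], [-0.9, -9.8, 0.1, 0, 0, 0.102, -0.6], [-1.2, -13, 0.2, 0, 0, 0.14, -0.6], [-1.5, -16.3, 0.3, 0, 0, 0.175, -0.6], [-1.8, -19.6, 0.4, 0, 0, 0.21, -0.6], [-2, -22.5, 0.5, 0, 0, 0.245, -0.6], [-2.2, -24.6, 0.5, 0, 0, 0.269, -0.6]])

```text
time_s: 24.43
ee_pos: [0.471, 0.3481, 0.1992]
tcp_rot: [[0.954, -0.301, -0.008], [-0.301, -0.954, -0.002], [-0.008, 0.004, -1.0]]
contact_force: [0.6, -0.7, -2.6]
width: 0.0249
finger_force: 109.4
```

```bash
python3 m.py .4733 .347 .19 -107.4 .4733 .347 .0885 -107.4
```

```text
t 24.43 [0.471  0.3481 0.1992] yaw -107.51 F [ 0.6 -0.7 -2.6] w 0.0249 ff 109.4 q [ 55.  14. -13.  -0. -63.  17.]
[0.26 0.03 0.92] [ 0.004  0.008 -0.002]
[ 0.    0.   10.15] [0. 0. 0.]
```

Call:
play_rows(series=[[0.2, 0, 0.9, 0.003, 0.006, 0, -0.6], [0.2, 0, 0.9, 0.003, 0.006, 0, -0.6], [0.2, 0, 0.9, 0.003, 0.006, 0, -0.6], [0.2, 0, 0.9, 0.003, 0.006, 0, -0.6], [0.2, 0, 0.9, 0.003, 0.006, 0, -0.6]])

```text
time_s: 24.85
ee_pos: [0.4743, 0.3448, 0.193]
tcp_rot: [[0.954, -0.301, 0.001], [-0.301, -0.954, 0.001], [0.0, -0.002, -1.0]]
contact_force: [0.8, -0.3, -3.0]
width: 0.0248
finger_force: 109.6
```

```bash
python3 m.py .4733 .347 .11 -107.4 .4733 .347 .0885 -107.4
```

```text
t 24.85 [0.4743 0.3448 0.193 ] yaw -107.49 F [ 0.8 -0.3 -3. ] w 0.0248 ff 109.6 q [ 55.  14. -14.  -0. -62.  17.]
[-0.16 -0.17  8.3 ] [-0.002 -0.    -0.002]
[0.   0.   2.15] [0. 0. 0.]
```

Call:
play_rows(series=[[-0.1, -0.2, 1.5, 0, 0, 0, -0.6], [-0.1, -0.2, 3.5, 0, 0, 0, -0.6], [-0.1, -0.2, 5.5, 0, 0, 0, -0.6], [-0.1, -0.2, 7, 0, 0, 0, -0.6], [-0.1, -0.2, 8, 0, 0, 0, -0.6], [-0.1, -0.2, 8.3, 0, 0, 0, -0.6], [-0.1, -0.2, 8.3, 0, 0, 0, -0.6]])

```text
time_s: 25.43
ee_pos: [0.4741, 0.3474, 0.1098]
tcp_rot: [[0.954, -0.3, 0.001], [-0.3, -0.954, 0.001], [0.0, -0.001, -1.0]]
contact_force: [-0.6, 1.0, -2.4]
width: 0.0246
finger_force: 109.9
```

```bash
python3 m.py .4733 .347 .0885 -107.4; python3 - <<'E'
from workcell import ctrl
from h import *
for n in("scene","top"): pickle.dump(ctrl.capture(n),open(n[0]+"8.pkl","wb"))
E
```

```text
t 25.43 [0.4741 0.3474 0.1098] yaw -107.48 F [-0.6  1.  -2.4] w 0.0246 ff 109.9 q [ 55.  18. -20.  -0. -52.  17.]
[-0.06  0.06  2.13] [-0.001 -0.    -0.001]
```

Pose error is within 1 mm. I'll lower gently.

Call:
play_rows(series=[[-0.05, 0.05, 0.6, 0, 0, 0, -0.6], [-0.05, 0.05, 1.2, 0, 0, 0, -0.6], [-0.05, 0.05, 1.7, 0, 0, 0, -0.6], [-0.05, 0.05, 2, 0, 0, 0, -0.6], [-0.05, 0.05, 2.1, 0, 0, 0, -0.6], [-0.05, 0.05, 2.1, 0, 0, 0, -0.6]])

```text
time_s: 26.03
ee_pos: [0.4733, 0.3474, 0.0886]
tcp_rot: [[0.954, -0.3, 0.0], [-0.3, -0.954, 0.001], [0.0, -0.001, -1.0]]
contact_force: [0.3, -0.6, -2.7]
width: 0.0248
finger_force: 109.9
```

Call:
play_rows(series=[[0, 0, 0.1, 0, 0, 0, -0.6], [0, 0, 0.15, 0, 0, 0, -0.6], [0, 0, 0.15, 0, 0, 0, -0.6]])

```text
time_s: 26.28
ee_pos: [0.4734, 0.3476, 0.0876]
tcp_rot: [[0.954, -0.3, 0.001], [-0.3, -0.954, 0.002], [0.0, -0.002, -1.0]]
contact_force: [0.8, -0.1, -3.9]
width: 0.0251
finger_force: 109.9
```

```bash
python3 m.py
```

```text
t 26.28 [0.4734 0.3476 0.0876] yaw -107.46 F [ 0.8 -0.1 -3.9] w 0.0251 ff 109.9 q [ 55.  20. -21.  -0. -49.  17.]
```

Call:
play_rows(series=[[0, 0, 0.1, 0, 0, 0, -0.6], [0, 0, 0.15, 0, 0, 0, -0.6], [0, 0, 0.15, 0, 0, 0, -0.6]])

```text
time_s: 26.53
ee_pos: [0.4735, 0.3477, 0.0873]
tcp_rot: [[0.954, -0.3, 0.002], [-0.3, -0.954, 0.002], [0.001, -0.002, -1.0]]
contact_force: [-4.2, -1.7, 6.5]
width: 0.0248
finger_force: 111.4
```

```bash
python3 m.py
```

```text
t 26.53 [0.4735 0.3477 0.0873] yaw -107.44 F [-4.2 -1.7  6.5] w 0.0248 ff 111.4 q [ 55.  20. -21.   0. -49.  17.]
```

Contact comes at exactly the original seat height, so I'll release and retreat.

Call:
play_rows(series=[[0, 0, -0.08, 0, 0, 0, -0.6], [0, 0, -0.08, 0, 0, 0, -0.4], [0, 0, -0.08, 0, 0, 0, -0.2], [0, 0, -0.08, 0, 0, 0, 0], [0, 0, -0.08, 0, 0, 0, 0.3], [0, 0, -0.08, 0, 0, 0, 0.4], [0, 0, -0.08, 0, 0, 0, 0.4], [0, 0, -0.08, 0, 0, 0, 0.4]], squeeze=30)

```text
time_s: 27.2
ee_pos: [0.4734, 0.3476, 0.0868]
tcp_rot: [[0.954, -0.3, 0.001], [-0.3, -0.954, 0.002], [0.0, -0.002, -1.0]]
contact_force: [0.2, -0.1, 0.1]
width: 0.0598
finger_force: 0.0
```

Call:
play_rows(series=[[0, 0, -1, 0, 0, 0, 0.4], [0, 0, -3, 0, 0, 0, 0.4], [0, 0, -6, 0, 0, 0, 0.4], [0, 0, -10, 0, 0, 0, 0.4], [0, 0, -13, 0, 0, 0, 0.4], [0, 0, -15, 0, 0, 0, 0.4], [0, 0, -15, 0, 0, 0, 0.4]])

```text
time_s: 27.78
ee_pos: [0.4751, 0.3488, 0.2433]
tcp_rot: [[0.954, -0.299, 0.007], [-0.299, -0.954, 0.008], [0.005, -0.01, -1.0]]
contact_force: [0.1, 0.4, 0.5]
width: 0.0601
finger_force: 0.0
```

Call:
play_rows(series=[[-4, -4, 0, 0, 0, 0, 0.4], [-6, -8, 0, 0, 0, 0, 0.4], [-6, -12, 0, 0, 0, 0, 0.4], [-6, -16, 0, 0, 0, 0, 0.4], [-6, -20, 0, 0, 0, 0, 0.4], [-6, -22, 0, 0, 0, 0, 0.4], [-6, -22, 0, 0, 0, 0, 0.4], [-6, -22, 0, 0, 0, 0, 0.4]])

```text
time_s: 28.45
ee_pos: [0.4818, 0.5762, 0.2352]
tcp_rot: [[0.954, -0.299, -0.0], [-0.299, -0.954, -0.001], [-0.0, 0.001, -1.0]]
contact_force: [0.2, -0.8, 0.0]
width: 0.0597
finger_force: 0.0
```

```bash
python3 m.py; python3 - <<'E'
from workcell import ctrl
from h import *
for n in("scene","top"):
    c=ctrl.capture(n); pickle.dump(c,open(n[0]+"9.pkl","wb")); c0=load(n)
    P=[.4735,.3465,.09]; u=proj(c,P)[0].astype(int)
    for nm,X,r in(("stand",P,16),("mug",(.583,.235,.06),20),("tape",(.596,-.178,.02),22),("jar",(.593,-.319,.06),14)):
        u=proj(c,X)[0].astype(int); sl=np.s_[u[1]-r:u[1]+r,u[0]-r:u[0]+r]
        a=cv2.cvtColor(c0["image"][sl],cv2.COLOR_RGB2GRAY).astype(np.float32);b=cv2.cvtColor(c["image"][sl],cv2.COLOR_RGB2GRAY).astype(np.float32)
        (d,q)=cv2.phaseCorrelate(a,b); print(n,nm,"shift px",np.round(d,2),"resp",round(q,2),"mean diff",round(float(np.abs(a-b).mean()),1))
    for o in teal(c,.4,-.30,.020,(600,1200)): print("row",*o)
E
```

```text
t 28.45 [0.4818 0.5762 0.2352] yaw -107.42 F [ 0.2 -0.8  0. ] w 0.0597 ff 0.0 q [ 65.  28.  12.  -0. -75.   8.]
scene stand shift px [-0.04 -0.1 ] resp 0.88 mean diff 13.0
scene mug shift px [-0.04 -0.03] resp 0.97 mean diff 3.3
scene tape shift px [0.5  0.47] resp 1.0 mean diff 2.3
scene jar shift px [ 0.09 -0.02] resp 1.01 mean diff 2.8
row [ 0.4925 -0.0179] [ 61.3 292.7] 94.8
top stand shift px [ 0.31 -0.08] resp 1.01 mean diff 7.6
top mug shift px [-0.02 -0.  ] resp 1.0 mean diff 1.7
top tape shift px [0.55 0.53] resp 1.01 mean diff 2.4
top jar shift px [ 0.02 -0.03] resp 1.0 mean diff 1.6
row [ 0.5025 -0.1267] [57.4 69.9] 94.7
row [ 0.4964 -0.0539] [57.5 69.4] 94.6
row [0.4914 0.0214] [57.6 68. ] 94.1
row [0.4846 0.0934] [57.4 68.8] 94.6
```

```bash
python3 -c "
from workcell import ctrl; print(ctrl.close_job())"
```

```text
the job is handed in; nothing more can be done
None
```

The job is handed in at about 28 s of the 72 s limit: the tile is in the gap within about 2 mm of centre, the row was rolled flush, and the roller is back in its stand. The mug, tape and jar showed no movement in the final pictures, but the hand-in gave no verdict.

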